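# Rock the angle gauge on the sprung stud to the sample's mark and hold it

### The arm

A 6-joint arm with a two-finger parallel gripper is mounted at the origin on a cart in front of the work surface, level with it; the furniture and walls round the work are solid. World frame = base frame: x ahead of the robot, y to its left, z up, the work surface at z = 0. Lengths are in m, angles in rad, forces in N, time in s.
With the tool pointing down it reaches from about 0.2 to 0.875 m from the base axis. Payload 3.4 kg.
Tool frame: the origin (TCP) lies at the very end of the fingers, on their centre line; the grasp point (between the pads) lies 19 mm behind it (bot.pinch_z is the distance from the TCP to the grasp point, in m); y points along the fingers, x is the direction in which the jaws open and shut, and the axes are right-handed (so a half turn about y gives the same grasp; the last joint's range is limited). The gripper opens to 94 mm and grips with 3 to 60 N. Pads are 16 mm wide; open, the fingers measure 119 mm over their backs; the gripper's body (75 mm by 177 mm) begins 78 mm behind the grasp point.
Start: joints at [-1.245, 0.276, 1.505, -0, 1.361, -0.121], TCP at [0.248, -0.519, 0.205] pointing down, gripper open.
Joint ranges: [-2.89, 2.89], [-0.75, 2.08], [0.22, 2.7], [-1.18, 4.32], [0.11, 2.71], [-2.7, 2.7]. Speed limits (rad/s): [2.57, 2.57, 3.14, 3.14, 3.14, 3.14].

### API

Orientations are given as a 3x3 rotation matrix whose columns are the frame's x, y, z axes.
In Python, from station import bot gives the robot as it stands. The module is installed in compiled form; this text tells all that it offers.
- The arm moves only by the tool send_rows, never from a script. Its argument "plan" is a list that holds one entry, the list of rows, each a list of 4 numbers: the shift along the tool's x, y, z in mm, then the turn about the tool's y in rad. A call has 1 to 12 rows; each row is the pose to reach, as a shift and turn from the pose commanded when the call began, along the tool's axes at that moment; what a row does not reach only later rows make up. A row lasts 1/8 s, in which the tool goes at most 62.5 mm and 10.7 degrees, less where a joint would pass 70% of its speed; a pose out of reach is approached as far as the arm can. A call with a gripper value outside its range is refused whole. "gripper" is the closure in counts, from 0 (fully open) to 255 (shut), set as the call begins (left out, the last holds). The fingers move at their own pace and stop on an object; "force" is the grip in N (left out, the last holds). Time passes only in rows, so rows that repeat a pose let the fingers close. It gives the time, the measured TCP pose, the force and the opening at its end, in the units of the state.
- bot.get_obs(): the state, without advancing time (a new reading comes with each control period).
- bot.read_camera(name): name is "scene" or "side" or "wrist"; returns a dict with "color" (420x560x3 uint8, red, green, blue), "z_map" (420x560 float32, m along the optical axis (not along the pixel's ray), 0 where there is no reading), "fov_y" (degrees; the focal length in pixels is half the picture's height over the tangent of half this angle, whatever the lens; pixels are square), "cx", "cy" (the principal point, pixels), "R" (3x3) and "t" (3): a world point X has camera coordinates R X + t. Camera axes: x right, y down, z forward; pixel columns grow to the right and rows downward; lengths in m; the calibration is good to about 2 mm. A picture is of the moment at which its call begins.
- bot.finish_job(): hands the job in, once; it reports no verdict.
The state is a dict: "clock": time; "joint_positions": joint angles; "joint_vel": joint speeds; "effort": joint torques, N m; "tcp_pos": TCP position; "tool_rot": TCP orientation; "wrist_force": force on the tool from outside, world axes, zero at the start; "wrist_torque": the same for the moment, N m; "opening": opening from 0.0 (shut) to 1.0 (fully open).
Only numpy, scipy, OpenCV 4.12 (cv2) and the standard library are available. Lean on these libraries where they do the work, as an engineer would, in place of code of your own. Each camera call takes 0.05 s, during which the arm holds its last target.

### The job

One of the two sample jars stands on the yellow spot of the white board: its lid colour tells which tab on the angle gauge's dial to use. Pick the gauge up by its handle, set the middle of its foot down level and gently on the domed stud of the wooden block so that the stud is pushed about half way down, then rock the gauge sideways on the stud until the hanging pointer settles over the middle of the tab of that colour. Finish while still holding the gauge steady there, pressed lightly on the stud and with the dial upright; leave the jars, beaker and tape roll where they are.

Things in the scene. Friction and masses are not known exactly. Their poses are not given: they have to be found in the camera images.
- gauge: Pendulum angle gauge, 200 g give or take a quarter, about 152 mm tall, standing on the worktop. Origin: centre of the underside of its flat aluminium foot (32 mm along its x, 96 mm along its y, 11 mm high). Round grey housing of radius 48 mm, 28 mm thick (x -17 to +11 mm), centre 64 mm up; its white dial faces the gauge's -x. On top a black handle, 20 mm in x, 30 mm in y, from 112 to 152 mm above the foot. z is up when it stands level.
- gauge_handle (a point): Middle of the handle's gripping height, 136 mm above the underside of the foot; axes as the gauge.
- gauge_foot (a point): Centre of the underside of the gauge's foot, the part to rest on the stud; axes as the gauge.
- pointer (a joint): The slim black pointer with a brass bob that hangs and swings freely from the dial's centre, behind a clear cover too faint to see (it cannot be touched). Angle in rad about the gauge's x axis, relative to the gauge: 0 when the gauge is level, positive when the tip has swung to the gauge's +y side. It hangs plumb: turning the gauge by +a about its own x axis (right-hand rule) makes it read -a. Swings die out in about a second.
- red_tab (a joint): Angle in rad of the red tab on the dial's lower rim, same centre, zero and sign as the pointer; +0.16 to +0.34, it stays where it is set. The pointer is on the tab when both read the same.
- blue_tab (a joint): Angle in rad of the blue tab, in the same way; -0.34 to -0.16.
- pointer_tip (a point): Tip of the pointer, 40 mm below the dial's centre when level; its z axis runs along the pointer.
- red_mark (a point): Middle of the red tab (5 mm wide), 38 mm from the dial's centre; its z axis points to the centre.
- blue_mark (a point): Middle of the blue tab (5 mm wide), 38 mm from the dial's centre; its z axis points to the centre.
- stud_block: Wooden offcut 90 x 70 x 28 mm, fixed to the worktop, with a brass flange (38 mm wide, its top 35 mm above the worktop) and an upright steel stud in the middle. Origin: centre of its underside.
- stud_top (a point): Top of the stud's domed steel head (20 mm wide), 70 mm above the worktop when not pressed; moves with the stud.
- stud (a joint): How far the sprung stud is pushed down, in m: 0 up, 0.016 at its stop. It starts to give at 1.5 N and takes 0.5 N more for each mm (5.5 N at 8 mm).
- sample_board: White board 150 x 72 x 6 mm fixed on the worktop with two round places 74 mm apart along its x, yellow and grey. Origin: centre of its underside.
- yellow_spot (a point): Centre of the yellow round place (60 mm wide) on the board's top.
- jar_red: White sample jar with red lid, 48 mm wide, 72 mm tall. Origin: centre of its underside.
- jar_blue: White sample jar with blue lid, 48 mm wide, 72 mm tall. Origin: centre of its underside.
- beaker: Empty glass beaker, 53 mm wide, 71 mm tall. Origin: centre of its underside. Bystander.
- tape_roll: Roll of tan tape lying flat, 72 mm wide, 19 mm high. Origin: centre of its underside. Bystander.
There are look-alikes about, which are no part of the job. What is shaped like the jar_red but purple or turquoise is not meant.

How it is judged:
On the way, in this order (a step that is already met when the one before it is completed fails the run):
1. the gauge stands level on the stud (pointer within 0.1 rad of zero), the stud pushed 2 to 14 mm down, centre of the foot within 18 mm of the stud's top (value of joint stud between 0.002 and 0.014 m and distance between gauge_foot and stud_top below 0.018 m and contact force between gauge and stud_block above 1 N and value of joint pointer between -0.1 and 0.1 rad), for 0.2 s.
2. the gauge, held on the stud, is rocked until the pointer rests on the tab of the colour of the jar on the yellow spot (within 0.06 rad), for 0.6 s (value of joint stud between 0.002 and 0.014 m and distance between gauge_foot and stud_top below 0.018 m and contact force between gauge and stud_block above 1 N and contact force between the fingers and gauge above 2 N and height (world z) of gauge_foot above 0.046 m and angle between gauge's own x axis and vertical between 1.37 and 1.77 rad and ((horizontal distance between jar_red and yellow_spot below 0.035 m and angle between the z axis of pointer_tip and the z axis of red_mark, either way round below 0.06 rad) or (horizontal distance between jar_blue and yellow_spot below 0.035 m and angle between the z axis of pointer_tip and the z axis of blue_mark, either way round below 0.06 rad)) and velocity of joint pointer between -0.3 and 0.3 rad/s), for 0.6 s.
At the end, for the whole second after the job is handed in: Gauge still gripped (over 2 N), foot on the stud within 18 mm of its top, stud pushed 2 to 14 mm down, foot over 46 mm above the worktop, dial upright within 0.2 rad, pointer still (under 0.3 rad/s) within 0.06 rad of the tab in the lid colour of the jar on the yellow spot (all of step 2); the arm keeps its last pose, push and grip.
It fails at once if the gauge bears on the stud block with more than 25 N (contact force between gauge and stud_block above 25 N).
It fails at once if the red-lidded jar is moved more than 20 mm (distance of jar_red from where it was at the start of the episode above 0.02 m).
It fails at once if the blue-lidded jar is moved more than 20 mm (distance of jar_blue from where it was at the start of the episode above 0.02 m).
It fails at once if the beaker is moved more than 20 mm (distance of beaker from where it was at the start of the episode above 0.02 m).
It fails at once if the tape roll is moved more than 20 mm (distance of tape_roll from where it was at the start of the episode above 0.02 m).
It also fails if it takes over 45 s, if anything falls off the work surface, if the arm or the gripper's body presses on something with over 40 N, if the wrist force passes 120 N, or if a joint passes its speed limit or range.

## Working session

There is one attempt and no reset: what is moved stays moved. The work goes in short steps, Python scripts to look and compute and a tool call to move; the robot and the scene stay as the last step left them, time stands still between calls to the robot, and variables do not carry over. Pictures are saved under pics/ and viewed, and the job is handed in when it is done.

Besides the shell and the picture viewer there is one more tool, called after ">>>" as name(argument=value, ...), one argument or row to a line, values as JSON. send_rows: Moves the arm, as the interface text tells. Its arguments: {"type":"object","properties":{"plan":{"type":"array","items":{"type":"array","items":{"type":"array","items":{"type":"number"}}}},"gripper":{"type":"number"},"force":{"type":"number"}},"required":["plan"]}

```bash
mkdir -p pics; cat > h.py <<'E'
import numpy as np, cv2
from station import bot
def cam(n):
    c=bot.read_camera(n); c['R']=np.array(c['R']); c['t']=np.array(c['t']); c['f']=210/np.tan(np.radians(c['fov_y'])/2); return c
def save(c,n,box=None,s=1):
    im=c['color'][:,:,::-1]
    if box: im=im[box[1]:box[3],box[0]:box[2]]
    im=cv2.resize(im,None,fx=s,fy=s,interpolation=cv2.INTER_CUBIC); cv2.imwrite('pics/'+n,im)
def ray(c,u,v):
    d=c['R'].T@np.array([(u-c['cx'])/c['f'],(v-c['cy'])/c['f'],1]); return -c['R'].T@c['t'],d
def onz(c,u,v,z):
    o,d=ray(c,u,v); return o+d*(z-o[2])/d[2]
def pt(c,u,v):
    o,d=ray(c,u,v); return o+d*c['z_map'][int(round(v)),int(round(u))]
def pts(c):
    v,u=np.mgrid[0:420,0:560]; z=c['z_map']
    P=np.stack([(u-c['cx'])/c['f']*z,(v-c['cy'])/c['f']*z,z],-1)
    return (P-c['t'])@c['R']
def proj(c,X):
    p=c['R']@np.array(X)+c['t']; return c['cx']+c['f']*p[0]/p[2], c['cy']+c['f']*p[1]/p[2]
E
python3 - <<'E'
from h import *
np.set_printoptions(precision=3,suppress=True)
for n in ['scene','side','wrist']:
    c=cam(n); save(c,n+'0.png'); print(n,c['fov_y'],-c['R'].T@c['t'],c['R'][2])
o=bot.get_obs(); print(o, bot.pinch_z)
E
```

```text
scene 48.29852851427185 [-0.307 -0.926  0.798] [ 0.622  0.593 -0.512]
side 47.579293106976834 [ 0.493 -1.616  0.851] [ 0.011  0.9   -0.437]
wrist 62.73093873917448 [ 0.317 -0.485  0.384] [-0.235 -0.112 -0.966]
{'clock': 0.15, 'joint_positions': array([-1.245,  0.276,  1.506, -0.   ,  1.361, -0.121]), 'joint_vel': array([ 0.001, -0.003, -0.005,  0.   ,  0.001, -0.001]), 'effort': array([  0.002, -40.493, -23.743,   0.07 ,   0.032,  -0.   ]), 'tcp_pos': array([ 0.248, -0.518,  0.205]), 'tool_rot': array([[ 0.432, -0.   ,  0.902],
       [-0.902,  0.001,  0.432],
       [-0.001, -1.   ,  0.   ]]), 'wrist_force': array([0.216, 0.124, 0.959]), 'wrist_torque': array([-0.008,  0.   , -0.005]), 'opening': 1.000440424534141} 0.0188
```

View pics/scene0.png

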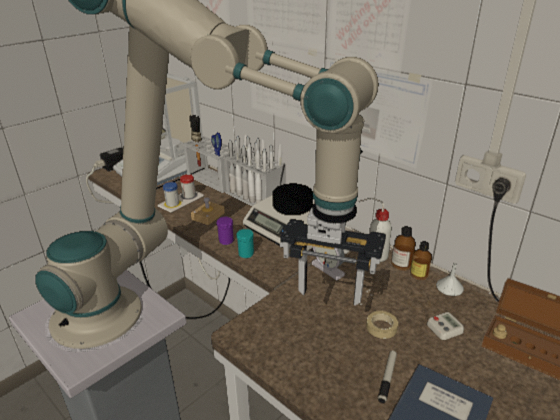

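View pics/side0.png

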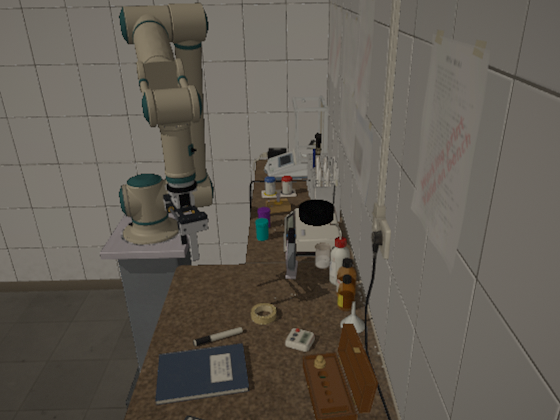

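View pics/wrist0.png

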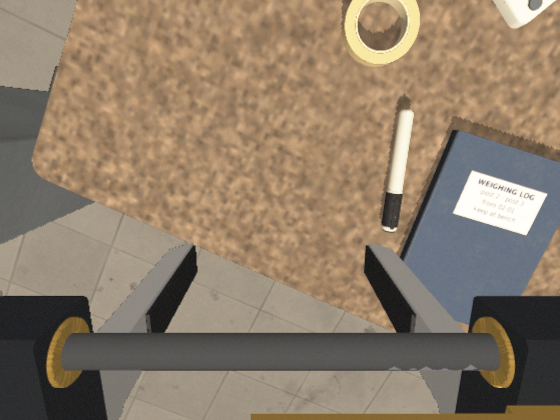

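The scene picture shows jars near (172,195) and (188,187), the wooden block at (207,210), purple and turquoise look-alikes at (225,230) and (245,243), and the gauge behind the gripper at about (325,265). I'll enlarge these areas.

```bash
python3 - <<'E'
from h import *
c=cam('scene'); save(c,'s1.png',(140,160,280,265),5.5); save(c,'s1b.png',(270,200,400,300),6)
c=cam('side'); save(c,'d1.png',(230,150,370,290),4)
E
```

```text
(no output)
```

View pics/s1.png

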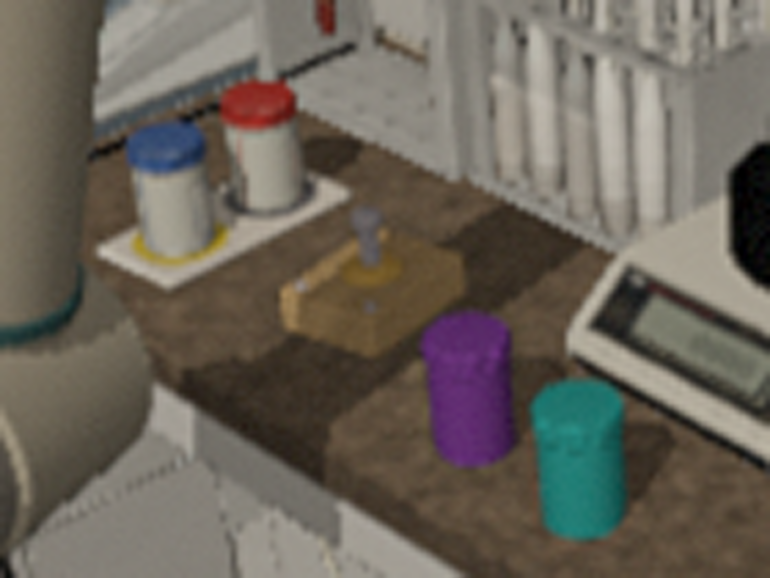

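View pics/s1b.png

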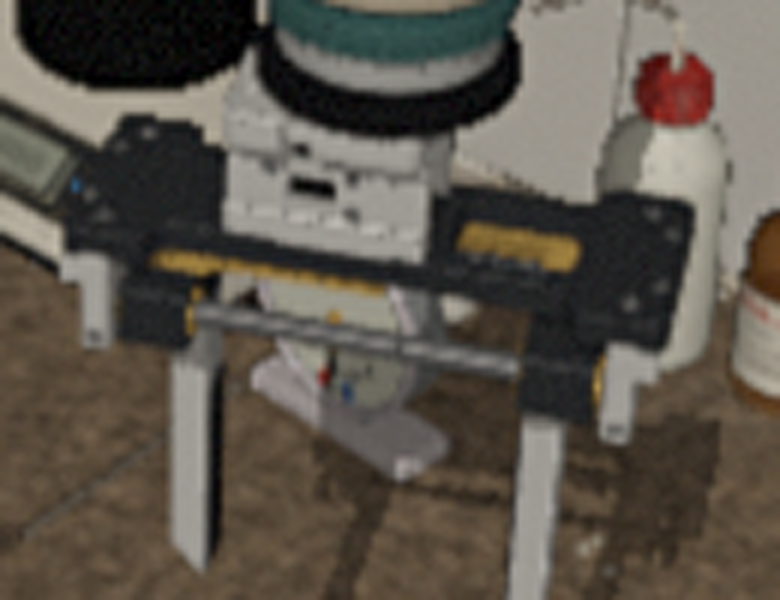

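View pics/d1.png

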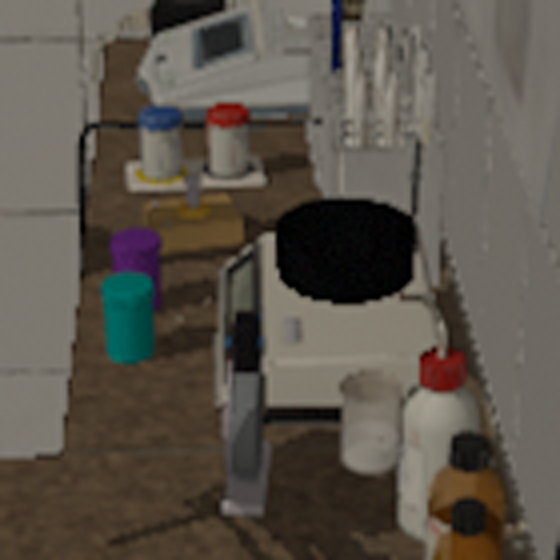

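The yellow rim at scene (172,207) is under the blue-lidded jar (172,195), and the red jar (188,187) stands on the grey place. So it's the blue tab. The purple and turquoise ones (225,230), (245,243) are look-alikes and not on the board. Next I measure the gauge and block.

```bash
python3 - <<'E'
from h import *
np.set_printoptions(precision=3,suppress=True)
c=cam('side'); P=pts(c)
# gauge in side: cloud
for nm,box in [('gauge',(280,225,300,282)),('block',(262,195,295,215))]:
    q=P[box[1]:box[3],box[0]:box[2]].reshape(-1,3); 
    m=(q[:,2]>.02); q=q[m]; print(nm,np.percentile(q,[2,50,98],axis=0))
q=P[225:282,280:300].reshape(-1,3)
for z0,z1 in [(.004,.02),(.03,.1),(.118,.15),(.15,.156)]:
    s=q[(q[:,2]>z0)&(q[:,2]<z1)&(q[:,1]<-.2)]; print(z0,len(s),s.mean(0) if len(s) else 0, s.min(0) if len(s) else 0,s.max(0)if len(s) else 0)
c=cam('scene'); P=pts(c)
q=P[195:225,185:230].reshape(-1,3); 
top=q[(abs(q[:,2]-.028)<.003)]; print('blocktop',len(top),top.min(0),top.max(0),top.mean(0))
st=q[(q[:,2]>.05)&(q[:,2]<.08)]; print('stud',len(st),st)
print(cv2.minAreaRect((top[:,:2]*1000).astype(np.float32)))
E
```

```text
gauge [[ 0.504 -0.354  0.025]
 [ 0.526 -0.316  0.07 ]
 [ 0.556 -0.081  0.153]]
block [[ 0.426 -0.015  0.022]
 [ 0.478  0.139  0.031]
 [ 0.542  0.193  0.075]]
0.004 119 [ 0.529 -0.315  0.011] [ 0.499 -0.36   0.005] [ 0.555 -0.218  0.018]
0.03 259 [ 0.529 -0.311  0.067] [ 0.507 -0.355  0.032] [ 0.556 -0.203  0.099]
0.118 71 [ 0.526 -0.317  0.135] [ 0.516 -0.326  0.118] [ 0.536 -0.286  0.15 ]
0.15 25 [ 0.527 -0.307  0.152] [ 0.52  -0.322  0.15 ] [ 0.536 -0.291  0.155]
blocktop 221 [0.431 0.123 0.025] [0.531 0.2   0.031] [0.478 0.157 0.028]
stud 123 [[ 0.482  0.172  0.067]
 [ 0.479  0.163  0.071]
 [ 0.483  0.163  0.07 ]
 [ 0.484  0.159  0.071]
 [ 0.487  0.157  0.07 ]
 [ 0.479  0.169  0.065]
 [ 0.476  0.16   0.07 ]
 [ 0.482  0.162  0.067]
 [ 0.484  0.159  0.067]
 [ 0.488  0.159  0.066]
 [ 0.475  0.164  0.065]
 [ 0.476  0.16   0.066]
 [ 0.48   0.16   0.065]
 [ 0.482  0.157  0.065]
 [ 0.484  0.155  0.065]
 [ 0.49   0.158  0.061]
 [ 0.475  0.164  0.062]
 [ 0.476  0.16   0.063]
 [ 0.48   0.16   0.061]
 [ 0.479  0.153  0.064]
 [ 0.485  0.157  0.06 ]
 [ 0.479  0.166  0.056]
 [ 0.479  0.16   0.0
[... 1806 characters left out ...]
 0.408  0.015  0.072]
 [ 0.409  0.011  0.073]
 [ 0.413  0.012  0.071]
 [ 0.412  0.006  0.074]
 [ 0.416  0.005  0.072]
 [ 0.419  0.004  0.071]
 [ 0.424  0.006  0.068]
 [ 0.421 -0.003  0.073]
 [ 0.423 -0.004  0.073]
 [ 0.425 -0.007  0.073]
 [ 0.425 -0.011  0.074]
 [ 0.43  -0.009  0.071]
 [ 0.407  0.019  0.067]
 [ 0.406  0.012  0.07 ]
 [ 0.408  0.01   0.07 ]
 [ 0.411  0.009  0.069]
 [ 0.413  0.006  0.07 ]
 [ 0.412  0.     0.073]
 [ 0.416  0.001  0.07 ]
 [ 0.416 -0.003  0.072]
 [ 0.418 -0.006  0.073]
 [ 0.421 -0.006  0.071]
 [ 0.423 -0.009  0.071]
 [ 0.425 -0.011  0.071]
 [ 0.427 -0.013  0.071]]
((481.14862060546875, 161.6619110107422), (91.74820709228516, 71.93545532226562), 11.325813293457031)
```

>>> send_rows(
  plan=[
    [[0, -60, 0, 0], [-10, -95, 50, -0.17], [-20, -95, 110, -0.34], [-30, -95, 170, -0.51], [-40, -95, 220, -0.68], [-50, -95, 270, -0.85], [-60, -95, 320, -1.02], [-68, -95, 343, -1.12], [-68, -95, 343, -1.12], [-68, -95, 343, -1.12]],
  ],
  gripper=0,
  force=10,
)

```text
clock: 1.6
tcp_pos: [0.5277, -0.3097, 0.3004]
tool_rot: [[1.0, -0.001, 0.006], [-0.006, -0.001, 1.0], [-0.001, -1.0, -0.001]]
wrist_force: [0.7, -0.7, 0.9]
opening: 1.001
```

```bash
python3 - <<'E'
from h import *
np.set_printoptions(precision=3,suppress=True)
c=cam('wrist'); save(c,'w2.png'); P=pts(c)
save(cam('scene'),'s2.png',(240,180,440,330),4)
q=P.reshape(-1,3); q=q[(abs(q[:,0]-.528)<.09)&(abs(q[:,1]+.308)<.1)]
for nm,a,b in [('handletop',.146,.158),('foot',.006,.016),('housing',.09,.116)]:
    s=q[(q[:,2]>a)&(q[:,2]<b)]
    print(nm,len(s))
    if len(s)>20: print(s.mean(0),s.min(0),s.max(0),cv2.minAreaRect((s[:,:2]*1000).astype(np.float32)))
o=bot.get_obs();print(o['tcp_pos'],o['tool_rot'],o['clock'])
E
```

```text
handletop 614
[ 0.525 -0.304  0.152] [ 0.513 -0.32   0.146] [ 0.536 -0.289  0.154] ((524.8526611328125, -304.7544860839844), (29.964468002319336, 20.47922706604004), 83.21401977539062)
foot 147
[ 0.556 -0.269  0.011] [ 0.514 -0.315  0.006] [ 0.616 -0.253  0.016] ((566.0789794921875, -284.527099609375), (101.96432495117188, 59.084678649902344), 1.8858057260513306)
housing 898
[ 0.523 -0.294  0.103] [ 0.507 -0.346  0.09 ] [ 0.54  -0.263  0.115] ((523.1865234375, -304.5347595214844), (82.64425659179688, 25.28790855407715), 83.36874389648438)
[ 0.527 -0.31   0.301] [[ 1.    -0.     0.006]
 [-0.006 -0.001  1.   ]
 [-0.    -1.    -0.001]] 1.7
```

View pics/w2.png

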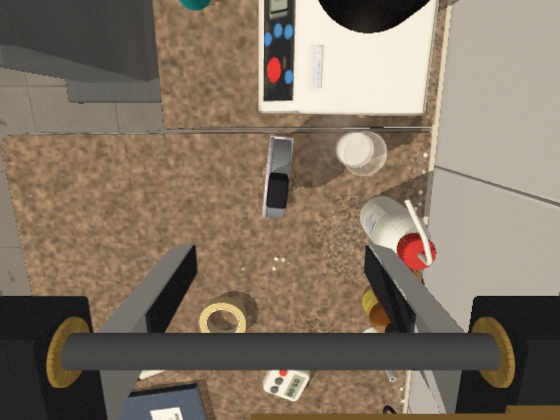

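View pics/s2.png

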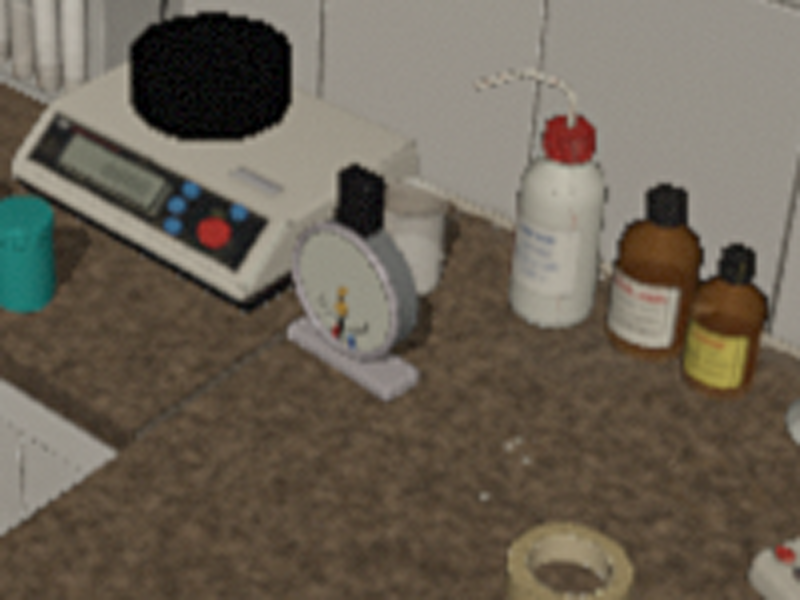

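```bash
python3 - <<'E'
from h import *
np.set_printoptions(precision=3,suppress=True)
for n in ['scene','side']:
    P=pts(cam(n)).reshape(-1,3)
    s=P[(P[:,0]>.54)&(P[:,0]<.66)&(abs(P[:,1]+.305)<.1)&(P[:,2]>.09)&(P[:,2]<.3)]
    for z in (.09,.12,.15,.18,.21):
        k=s[(s[:,2]>z)&(s[:,2]<z+.03)]
        if len(k): print(n,z,len(k),np.percentile(k,[1,99],axis=0))
E
```

```text
scene 0.09 194 [[ 0.637 -0.398  0.09 ]
 [ 0.659 -0.347  0.119]]
scene 0.12 103 [[ 0.649 -0.386  0.12 ]
 [ 0.66  -0.356  0.15 ]]
scene 0.15 23 [[ 0.639 -0.378  0.15 ]
 [ 0.659 -0.309  0.179]]
scene 0.18 15 [[ 0.651 -0.348  0.18 ]
 [ 0.659 -0.329  0.187]]
side 0.09 70 [[ 0.643 -0.397  0.09 ]
 [ 0.659 -0.36   0.12 ]]
side 0.12 21 [[ 0.654 -0.388  0.12 ]
 [ 0.659 -0.365  0.149]]
side 0.15 11 [[ 0.647 -0.379  0.15 ]
 [ 0.659 -0.31   0.179]]
side 0.18 4 [[ 0.656 -0.343  0.181]
 [ 0.659 -0.331  0.186]]
```

>>> send_rows(
  plan=[
    [[-2.5, 50, 5, 0.11], [-2.5, 100, 5, 0.11], [-2.5, 150, 5, 0.11], [-2.5, 175, 5, 0.11], [-2.5, 184, 5, 0.11], [-2.5, 184, 5, 0.11], [-2.5, 184, 5, 0.11]],
  ],
)

```text
clock: 2.68
tcp_pos: [0.5267, -0.305, 0.1181]
tool_rot: [[0.993, 0.002, 0.114], [-0.114, -0.002, 0.993], [0.003, -1.0, -0.002]]
wrist_force: [0.4, 0.6, 0.1]
opening: 0.995
```

```bash
python3 - <<'E'
from h import *
save(cam('wrist'),'w3.png'); save(cam('scene'),'s3.png',(260,180,400,285),5.5)
print(bot.get_obs()['tcp_pos'],bot.get_obs()['wrist_force'])
E
```

```text
[ 0.52665622 -0.30470168  0.11794893] [-0.21769314  0.41017062  0.50913009]
```

View pics/w3.png

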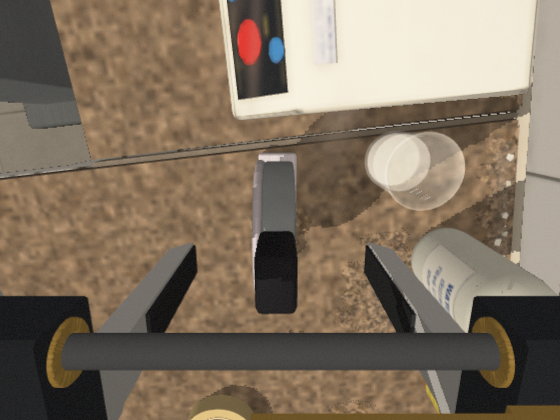

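View pics/s3.png

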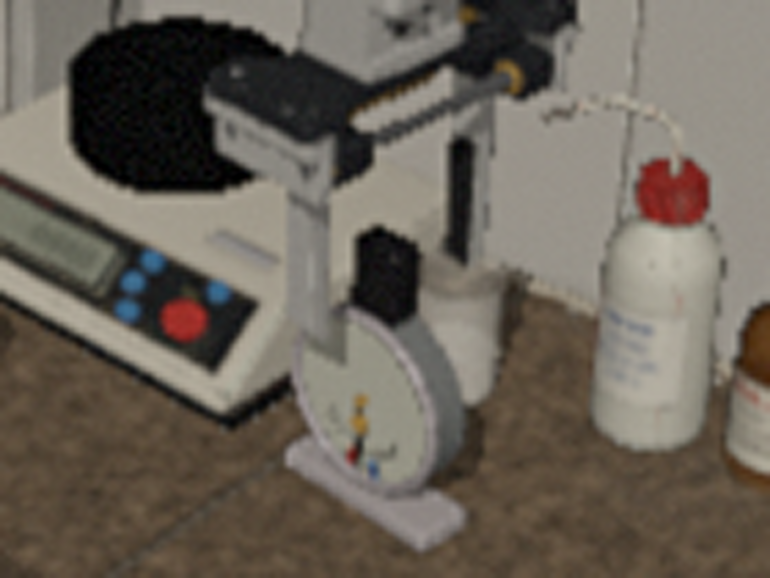

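The handle at wrist (275,270) sits between the pads and is aligned. Close now.

>>> send_rows(
  plan=[
    [[-1.5, 0, 0, 0], [-1.5, 0, 0, 0], [-1.5, 0, 0, 0], [-1.5, 0, 0, 0], [-1.5, 0, 0, 0], [-1.5, 0, 0, 0], [-1.5, 0, 0, 0], [-1.5, 0, 0, 0]],
  ],
  gripper=255,
  force=15,
)

```text
clock: 3.78
tcp_pos: [0.5244, -0.3039, 0.1165]
tool_rot: [[0.994, 0.0, 0.114], [-0.114, -0.0, 0.994], [0.0, -1.0, -0.0]]
wrist_force: [-0.3, -0.0, 0.8]
opening: 0.212
```

>>> send_rows(
  plan=[
    [[0, -15, 0, 0], [0, -40, 0, 0], [0, -75, 0, 0], [0, -110, 0, 0], [0, -110, 0, 0], [0, -110, 0, 0]],
  ],
)

```text
clock: 4.53
tcp_pos: [0.5237, -0.3034, 0.2254]
tool_rot: [[0.994, -0.002, 0.114], [-0.114, 0.001, 0.994], [-0.002, -1.0, 0.001]]
wrist_force: [-0.3, -0.1, -3.8]
opening: 0.216
```

```bash
python3 - <<'E'
from h import *
np.set_printoptions(precision=3,suppress=True)
save(cam('scene'),'s4.png',(240,150,400,270),5)
o=bot.get_obs();print(o['tcp_pos'],o['wrist_force'],o['wrist_torque'],o['opening'],o['joint_positions'],o['clock'])
E
```

```text
[ 0.523 -0.303  0.225] [-0.288 -0.068 -3.282] [-0.023 -0.058  0.032] 0.2130172868212744 [-0.64   0.314  1.402 -0.     1.429 -0.526] 4.575
```

View pics/s4.png

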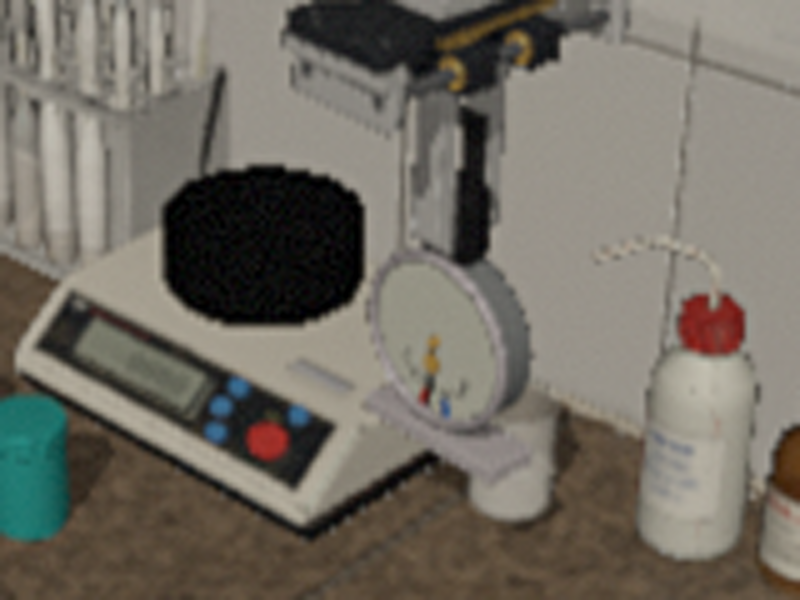

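The gauge is lifted and hangs upright, centred in the scene crop at about (440,340). I check the corridor clearance, and the stud position in a second view.

```bash
python3 - <<'E'
from h import *
np.set_printoptions(precision=3,suppress=True)
for n in ['scene','side']:
    c=cam(n);P=pts(c).reshape(-1,3); P=P[(P[:,2]>.0)&(P[:,2]<.5)]
    for y0 in np.arange(-.2,.3,.05):
        s=P[(P[:,1]>y0)&(P[:,1]<y0+.05)]
        print(n,round(y0,2),[round(float(np.percentile(s[(s[:,0]>a)&(s[:,0]<a+.05),2],99)),3) if ((s[:,0]>a)&(s[:,0]<a+.05)).sum()>5 else None for a in (.35,.4,.45,.5,.55,.6)])
c=cam('side'); save(c,'d4.png',(255,170,305,215),12)
print(proj(c,(.481,.161,.07)))
c=cam('scene'); save(c,'s4b.png',(180,180,235,225),12); print(proj(c,(.481,.161,.07)))
E
```

```text
scene -0.2 [0.004, 0.002, 0.027, 0.07, 0.075, 0.124]
scene -0.15 [0.002, 0.073, 0.03, 0.071, 0.127, 0.126]
scene -0.1 [0.07, 0.074, 0.023, 0.07, 0.127, 0.084]
scene -0.05 [0.005, 0.073, None, 0.069, 0.125, 0.127]
scene -0.0 [0.004, 0.074, 0.071, 0.071, 0.073, 0.195]
scene 0.05 [0.003, 0.002, None, 0.003, 0.003, 0.206]
scene 0.1 [0.003, 0.029, 0.036, 0.032, 0.002, 0.2]
scene 0.15 [0.002, 0.03, 0.07, 0.03, 0.003, 0.206]
scene 0.2 [0.003, 0.003, 0.026, None, 0.002, 0.198]
scene 0.25 [0.002, 0.078, 0.078, 0.08, 0.007, 0.219]
side -0.2 [0.004, 0.004, 0.003, 0.069, 0.074, 0.126]
side -0.15 [0.003, 0.073, 0.004, 0.067, 0.127, 0.125]
side -0.1 [0.005, 0.075, 0.005, 0.024, 0.128, 0.085]
side -0.05 [0.004, 0.075, 0.067, None, 0.126, 0.126]
side -0.0 [0.002, 0.075, 0.072, 0.032, 0.071, 0.202]
side 0.05 [0.002, None, 0.004, 0.005, None, 0.189]
side 0.1 [0.003, 0.028, 0.039, 0.031, None, 0.146]
side 0.15 [0.004, 0.031, 0.07, 0.031, None, 0.209]
side 0.2 [0.003, 0.006, None, None, 0.005, 0.169]
side 0.25 [0.005, 0.079, 0.079, 0.082, 0.005, 0.221]
(np.float64(276.5504140259276), np.float64(193.02155189113992))
(np.float64(205.92921204521102), np.float64(198.36003778216724))
```

View pics/d4.png

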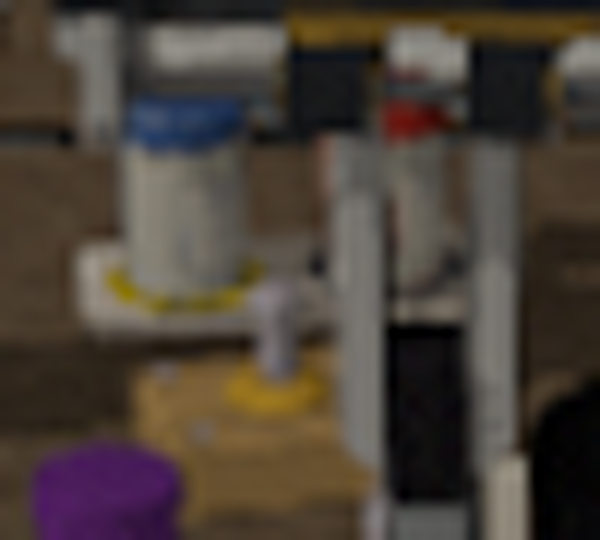

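View pics/s4b.png

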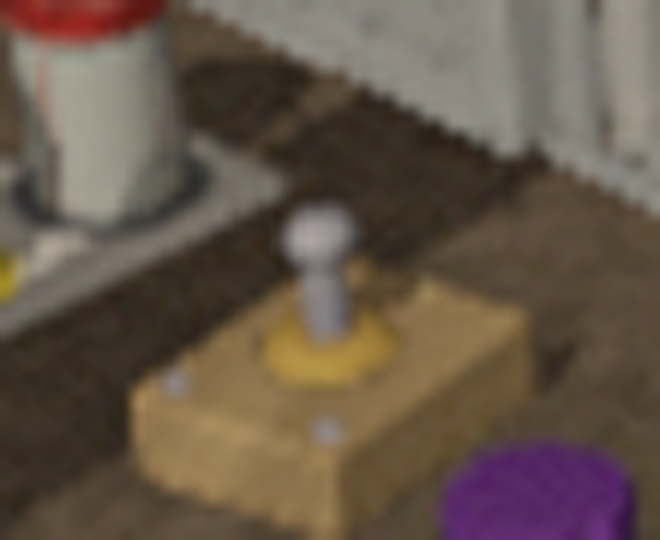

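>>> send_rows(
  plan=[
    [[0, -25, 0, 0], [-5, -50, 25, -0.03], [-15, -52, 70, -0.08], [-25, -52, 120, -0.14], [-35, -52, 175, -0.2], [-46, -52, 230, -0.26], [-58, -52, 285, -0.32], [-68, -52, 340, -0.38], [-80, -52, 395, -0.44], [-88, -52, 435, -0.49], [-92, -52, 452, -0.51], [-93, -52, 456, -0.51]],
  ],
)

```text
clock: 6.28
tcp_pos: [0.4837, 0.16, 0.278]
tool_rot: [[0.922, -0.001, -0.387], [0.387, -0.001, 0.922], [-0.001, -1.0, -0.001]]
wrist_force: [0.4, -1.2, -2.7]
opening: 0.211
```

>>> send_rows(
  plan=[
    [[0, 0, 0, 0], [0, 0, 0, 0], [0, 0, 0, 0], [0, 0, 0, 0]],
  ],
)

```text
clock: 6.78
tcp_pos: [0.484, 0.1592, 0.2785]
tool_rot: [[0.923, 0.0, -0.385], [0.385, -0.0, 0.923], [0.0, -1.0, -0.0]]
wrist_force: [0.1, 0.8, -3.1]
opening: 0.217
```

```bash
python3 - <<'E'
from h import *
np.set_printoptions(precision=3,suppress=True)
c=cam('scene');save(c,'s5f.png'); save(c,'s5.png',(160,110,280,220),5.4)
c=cam('side');save(c,'d5.png',(230,120,330,220),6)
o=bot.get_obs();print(o['tcp_pos'],o['tool_rot'],o['wrist_force'],o['wrist_torque'],o['clock'])
E
```

```text
[0.484 0.159 0.278] [[ 0.923  0.    -0.385]
 [ 0.385 -0.     0.923]
 [ 0.    -1.    -0.   ]] [ 0.24   1.007 -1.843] [-0.025 -0.138  0.02 ] 6.875
```

View pics/s5.png

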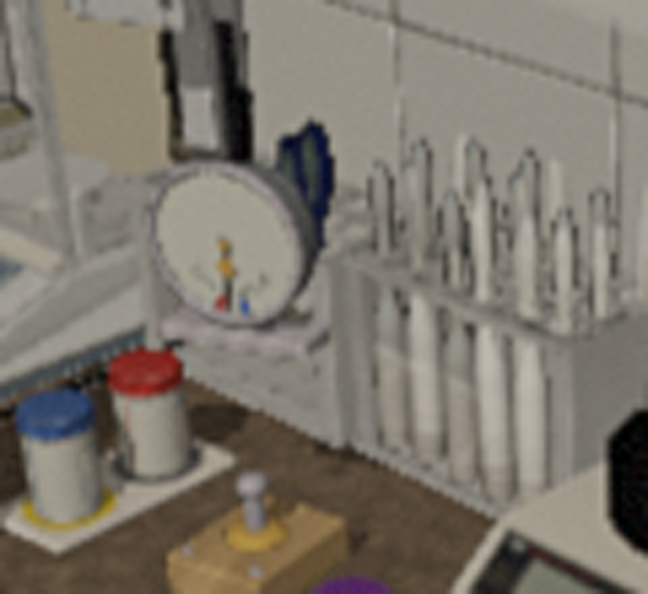

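View pics/d5.png

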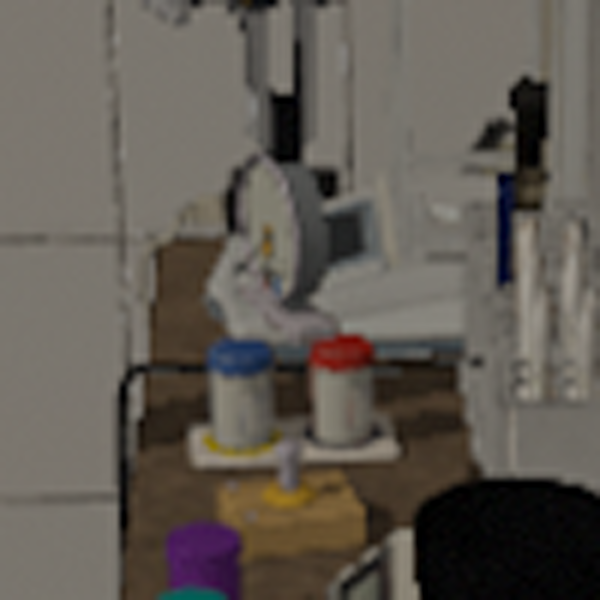

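```bash
cat > m.py <<'E'
from h import *
def meas(tcp,rot,n=4,name=None,tilt=0.,org=None):
    # colour-weighted centroids of tabs, bob; cast on dial plane
    ims=[]
    for i in range(n): c=cam('scene'); ims.append(c['color'].astype(float))
    im=np.mean(ims,0)
    gx=rot[:,0]; gx=np.array([gx[0],gx[1],0])/np.hypot(gx[0],gx[1]); gz=np.array([0,0,1.]); gy=np.cross(gz,gx)
    foot=np.array(tcp)-0.117*gz if org is None else np.array(org)
    ctr=foot+64e-3*gz-17e-3*gx
    u0,v0=proj(c,ctr)
    if name:
        b=[int(u0)-22,int(v0)-20,int(u0)+22,int(v0)+22]; c['color']=np.clip(im,0,255).astype(np.uint8); save(c,name,b,14)
        print('box',b)
    v,u=np.mgrid[0:420,0:560]
    near=(np.hypot(u-u0,v-v0)<17)
    r,g,bl=im[...,0],im[...,1],im[...,2]
    W={'red':np.clip(r-np.maximum(g,bl)-35,0,None)*(r-g>0)*(np.abs(g-bl)<30),'blue':np.clip(bl-np.maximum(r,g)-12,0,None),'brass':np.clip(np.minimum(r,g)-bl-35,0,None)}
    out={}
    for k,w in W.items():
        w=w*near
        if w.sum()==0: print(k,'none'); continue
        uu,vv=(w*u).sum()/w.sum(),(w*v).sum()/w.sum()
        o,d=ray(c,uu,vv); s=(ctr-o)@gx/(d@gx); p=o+d*s-ctr
        out[k]=(uu,vv,p@gy*1e3,p@gz*1e3,(w>0).sum())
        print(k,np.round(out[k],2))
    # dial disc: fit from bright pixels
    print('ctr px',u0,v0)
    return im,c,ctr,gx,gy,gz
E
python3 - <<'E'
from m import *
o=bot.get_obs()
meas(o['tcp_pos'],o['tool_rot'],4,'m5.png')
E
```

```text
box [177, 135, 221, 177]
red [200.23 165.5    1.15 -32.65   5.  ]
blue [204.9  166.5  -14.89 -33.52   3.  ]
brass [201.15 158.48  -4.77  -8.41  10.  ]
ctr px 199.47492958934265 155.7052742536379
```

View pics/m5.png

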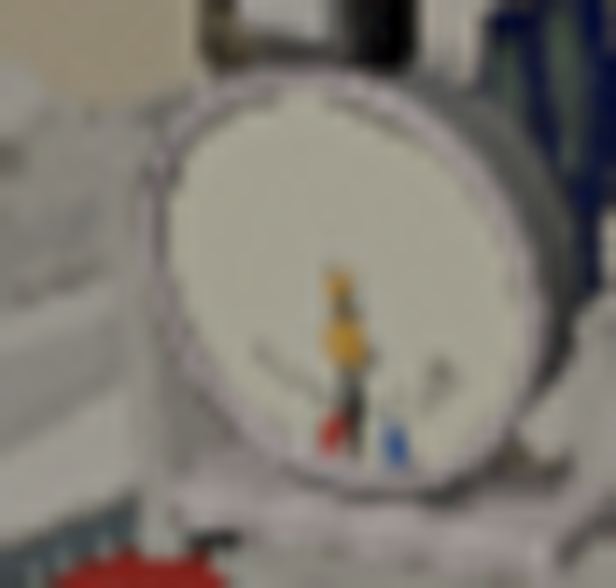

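The pixels here are coarse (about 3 mm each). One closer look at the dial, carried high toward the scene camera, will fix the blue tab's angle precisely.

>>> send_rows(
  plan=[
    [[-10, -15, -8, 0], [-40, -50, -30, -0.02], [-85, -80, -70, -0.06], [-130, -110, -110, -0.1], [-175, -130, -150, -0.14], [-220, -150, -190, -0.18], [-265, -160, -230, -0.22], [-310, -172, -270, -0.26], [-355, -172, -308, -0.3], [-400, -172, -346, -0.34], [-440, -172, -380, -0.37], [-475, -172, -410, -0.39]],
  ],
)

```text
clock: 8.57
tcp_pos: [0.2016, -0.4031, 0.4516]
tool_rot: [[0.708, 0.0, -0.707], [0.707, -0.002, 0.708], [-0.001, -1.0, -0.001]]
wrist_force: [0.0, 0.2, -2.2]
opening: 0.215
```

>>> send_rows(
  plan=[
    [[-27, 0, -26, -0.01], [-40, 0, -35, -0.01], [-40, 0, -35, -0.01], [-40, 0, -35, -0.01], [-40, 0, -35, -0.01], [-40, 0, -35, -0.01], [-40, 0, -35, -0.01]],
  ],
)

```text
clock: 9.45
tcp_pos: [0.2004, -0.4543, 0.4507]
tool_rot: [[0.699, 0.0, -0.715], [0.715, -0.0, 0.699], [-0.0, -1.0, -0.0]]
wrist_force: [-0.9, -0.9, -2.9]
opening: 0.213
```

```bash
python3 - <<'E'
from m import *
np.set_printoptions(precision=3,suppress=True)
o=bot.get_obs();print(o['tcp_pos'],o['tool_rot'],o['clock'])
c=cam('scene'); save(c,'c0.png')
g=np.array(o['tcp_pos']);g[2]-=.117-.064
u,v=map(int,proj(c,g)); print(u,v); save(c,'c1.png',(u-35,v-35,u+35,v+35),8)
E
```

```text
[ 0.2   -0.454  0.451] [[ 0.699  0.    -0.715]
 [ 0.715 -0.     0.699]
 [-0.    -1.    -0.   ]] 9.45
286 206
```

View pics/c1.png

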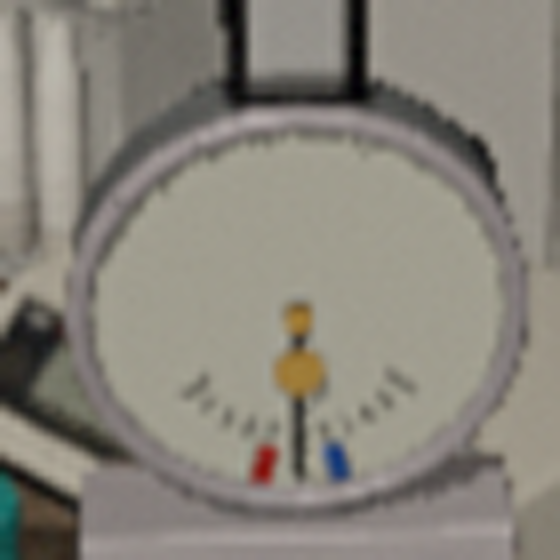

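Dial clear: pivot at crop (298,318), red tab (264,464), blue tab (337,462), pointer tip (299,478), hanging midway.

```bash
python3 - <<'E'
from m import *
np.set_printoptions(precision=3,suppress=True)
o=bot.get_obs()
im,c,ctr,gx,gy,gz=meas(o['tcp_pos'],o['tool_rot'],3)
b=(286-35,206-35)
R={}
for k,(u,v) in dict(pivot=(298,318),bob=(299,373),tip=(299,478),red=(264,464),blue=(337,462)).items():
    uu,vv=b[0]+(u+.5)/8-.5,b[1]+(v+.5)/8-.5
    O,d=ray(c,uu,vv); p=O+d*((ctr-O)@gx/(d@gx))-ctr
    R[k]=np.array([p@gy,p@gz])*1e3
    q=R[k]-R['pivot']; print(k,R[k],q,np.hypot(*q),np.arctan2(q[0],-q[1]))
E
```

```text
red [283.9  227.54   5.8  -30.82   6.  ]
blue [292.14 227.27  -8.3  -30.8    6.  ]
brass [288.02 215.8   -1.34  -7.61  37.  ]
ctr px 287.19742087102213 211.93858700299694
pivot [-1.047  3.126] [0. 0.] 0.0 3.141592653589793
bob [ -1.195 -10.344] [ -0.148 -13.47 ] 13.47086338226381 -0.01096026866717721
tip [ -1.074 -36.715] [ -0.027 -39.84 ] 39.840199205466604 -0.000669729771310398
red [  6.409 -32.861] [  7.456 -35.987] 36.750985578302156 0.2042954768082948
blue [ -9.24  -32.948] [ -8.192 -36.074] 36.99234985796586 -0.22331193812834418
```

>>> send_rows(
  plan=[
    [[15, 0, 5, 0], [60, 0, 21, 0], [112, 0, 40, 0], [167, 0, 59, 0], [222, 0, 79, 0], [277, 5, 98, 0], [332, 25, 118, 0], [387, 50, 138, 0], [442, 80, 157, 0], [497, 110, 177, 0], [547, 140, 194, 0], [590, 165, 210, 0]],
  ],
)

```text
clock: 11.15
tcp_pos: [0.4626, 0.1163, 0.2847]
tool_rot: [[0.699, 0.0, -0.715], [0.715, 0.0, 0.699], [0.0, -1.0, -0.0]]
wrist_force: [1.2, -0.4, -3.6]
opening: 0.214
```

>>> send_rows(
  plan=[
    [[27, 8, 10, 0], [45, 20, 16, 0], [47, 50, 16.5, 0], [47, 65, 16.5, 0], [47, 70, 16.5, 0], [47, 70, 16.5, 0], [47, 70, 16.5, 0]],
  ],
)

```text
clock: 12.02
tcp_pos: [0.4848, 0.1587, 0.2165]
tool_rot: [[0.7, 0.002, -0.714], [0.714, 0.0, 0.7], [0.002, -1.0, -0.001]]
wrist_force: [-1.3, 0.2, -3.2]
opening: 0.213
```

```bash
python3 - <<'E'
from m import *
np.set_printoptions(precision=3,suppress=True)
o=bot.get_obs();print(o['tcp_pos'],o['tool_rot'],o['wrist_force'],o['clock'])
c=cam('scene'); save(c,'s6.png',(170,140,240,220),7.5)
c2=cam('side'); save(c2,'d6.png',(250,150,310,210),10)
print(proj(c,(.4835,.16,.07)),proj(c2,(.4835,.16,.07)))
E
```

```text
[0.485 0.159 0.217] [[ 0.7    0.002 -0.714]
 [ 0.714  0.     0.7  ]
 [ 0.002 -1.    -0.001]] [-1.294  0.17  -3.246] 12.025
(np.float64(206.73583364941777), np.float64(198.18129204481826)) (np.float64(277.165645682845), np.float64(193.10657984659932))
```

View pics/s6.png

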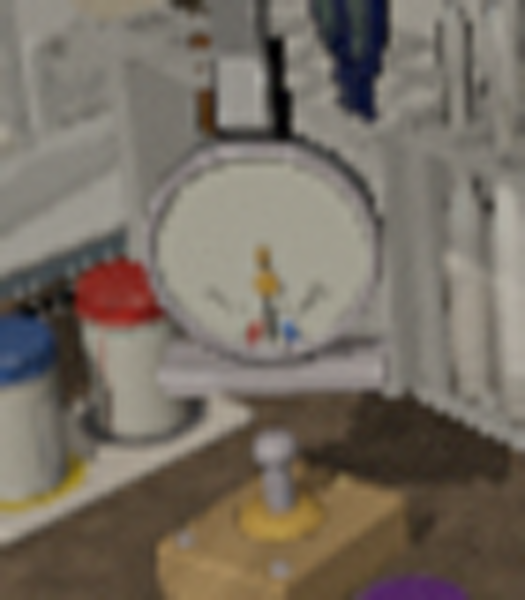

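View pics/d6.png

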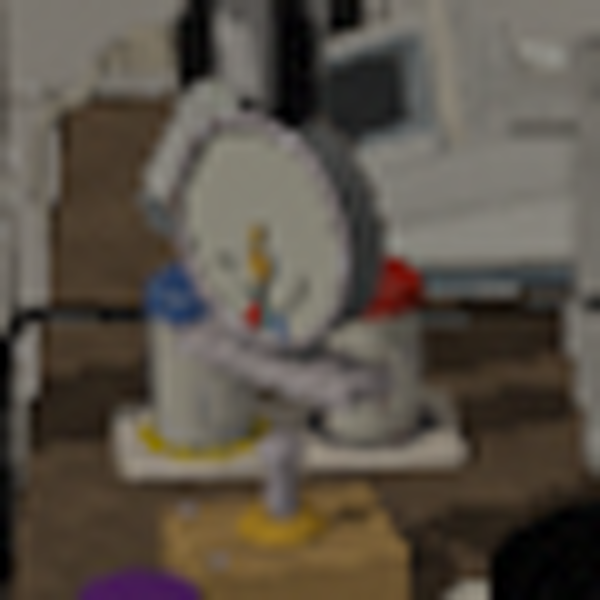

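Foot centre (273,375 in scene crop) is right above the stud (273,440), and the side view agrees (287 vs 285). Lowering gently.

>>> send_rows(
  plan=[
    [[0, 12, 0, 0], [0, 21, 0, 0], [0, 26, 0, 0], [0, 29, 0, 0], [0, 31, 0, 0], [0, 33, 0, 0], [0, 34, 0, 0], [0, 35, 0, 0], [0, 35, 0, 0]],
  ],
)

```text
clock: 13.25
tcp_pos: [0.4839, 0.1587, 0.1806]
tool_rot: [[0.7, -0.0, -0.715], [0.715, -0.0, 0.7], [-0.0, -1.0, 0.0]]
wrist_force: [-0.7, -1.2, 1.4]
opening: 0.215
```

```bash
python3 - <<'E'
from m import *
np.set_printoptions(precision=3,suppress=True)
o=bot.get_obs();print(o['tcp_pos'],o['wrist_force'],o['wrist_torque'],o['clock'])
c=cam('scene'); save(c,'s7.png',(170,140,240,220),7.5)
c2=cam('side'); save(c2,'d7.png',(250,150,310,210),10)
E
```

```text
[0.484 0.159 0.181] [-0.701 -1.247  1.402] [-0.164  0.546  0.014] 13.25
```

View pics/s7.png

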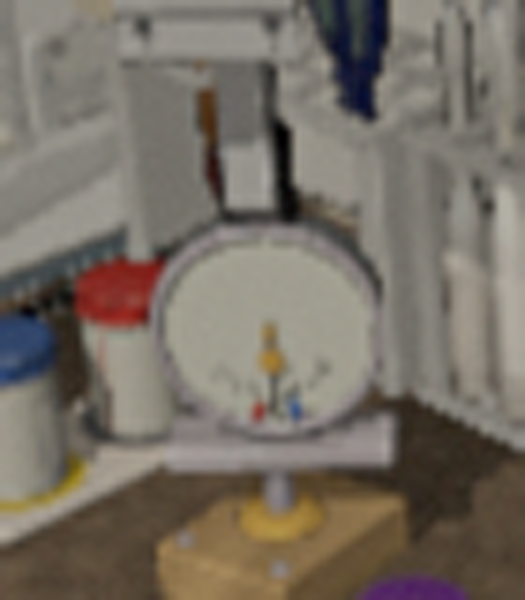

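View pics/d7.png

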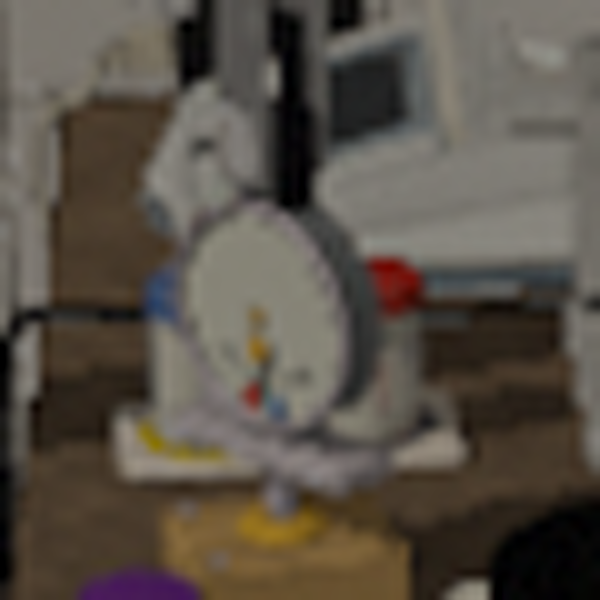

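The stud is pressed about 6 mm (the wrist reading rose about 4.5 N), and the pointer is near zero. Now half of the rocking.

>>> send_rows(
  plan=[
    [[0, 0, 0, 0], [0, 1, 0, 0], [0, 1, -2, 0], [0, 1, -4, 0], [0, 1.2, -7, 0], [0, 1.5, -10, 0], [0, 1.7, -13, 0], [0, 2, -16, 0], [0, 2, -16, 0], [0, 2, -16, 0]],
  ],
  force=10,
)

```text
clock: 14.6
tcp_pos: [0.4958, 0.1474, 0.1785]
tool_rot: [[0.7, 0.001, -0.715], [0.715, -0.0, 0.7], [0.0, -1.0, -0.001]]
wrist_force: [-1.0, -2.0, 1.3]
opening: 0.215
```

```bash
python3 - <<'E'
from m import *
np.set_printoptions(precision=3,suppress=True)
o=bot.get_obs();print(o['tcp_pos'],o['wrist_force'],o['wrist_torque'],o['clock'])
c=cam('scene'); save(c,'s8.png',(170,140,240,220),7.5)
E
```

```text
[0.496 0.147 0.179] [-1.013 -1.971  1.252] [-0.447  0.267  0.076] 14.6
```

View pics/s8.png

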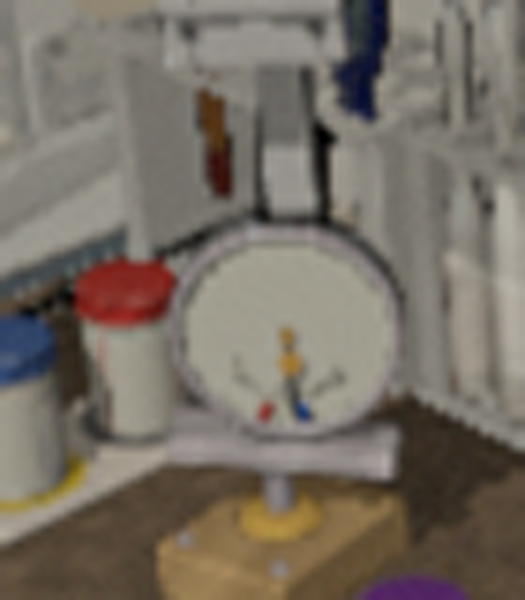

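The pointer is moving toward blue and the foot stays on the stud (foot 284, stud 280). Continuing to the full tilt.

>>> send_rows(
  plan=[
    [[0, 0.3, -2, 0], [0, 0.8, -5, 0], [0, 1.3, -8, 0], [0, 1.8, -11, 0], [0, 2.3, -13.5, 0], [0, 2.3, -13.5, 0], [0, 2.3, -13.5, 0], [0, 2.3, -13.5, 0], [0, 2.3, -13.5, 0], [0, 2.3, -13.5, 0]],
  ],
)

```text
clock: 15.9
tcp_pos: [0.5053, 0.1381, 0.1762]
tool_rot: [[0.7, 0.0, -0.715], [0.715, -0.0, 0.7], [0.0, -1.0, -0.001]]
wrist_force: [-1.2, -1.8, 1.3]
opening: 0.215
```

```bash
cat > ck.py <<'E'
from m import *
import sys
np.set_printoptions(precision=3,suppress=True)
n=sys.argv[1]
o=bot.get_obs();print(o['tcp_pos'],o['wrist_force'],o['wrist_torque'],o['clock'])
L=[cam('scene') for i in range(6)]
c=L[0]; c['color']=np.mean([k['color'] for k in L],0).astype(np.uint8); save(c,'s%s.png'%n,(170,140,240,220),7.5); save(c,'z%s.png'%n,(192,168,224,208),14)
E
python3 ck.py 9
```

```text
[0.505 0.138 0.176] [-1.172 -1.778  1.336] [-0.478  0.085  0.09 ] 15.9
```

View pics/s9.png

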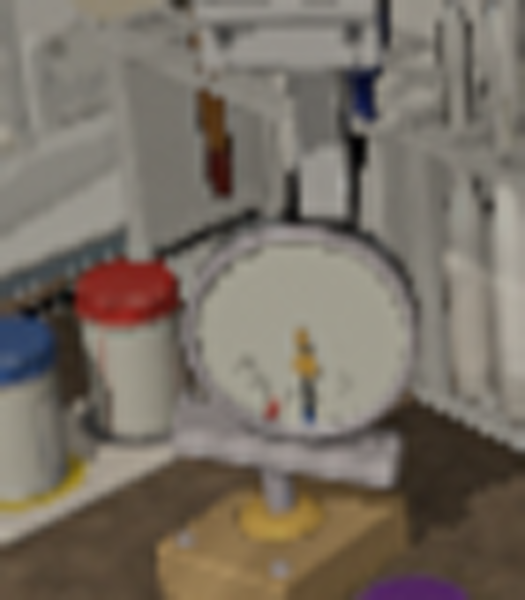

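View pics/z9.png

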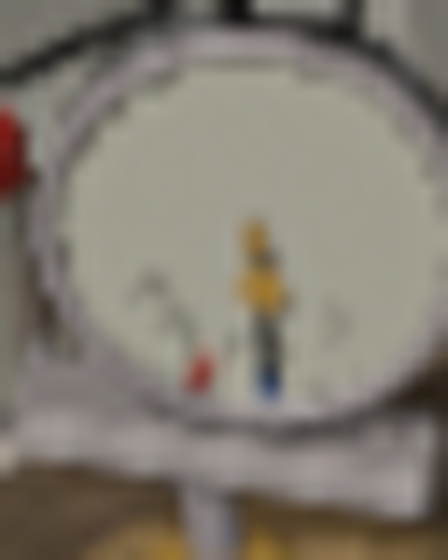

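```bash
python3 - <<'E'
from m import *
np.set_printoptions(precision=3,suppress=True)
o=bot.get_obs(); c=cam('scene')
rot=o['tool_rot']; gx=rot[:,0].copy(); gz=np.array([0,0,1.]); gy=np.cross(gz,gx)
ctr=np.array([.49,.153,.062+.064])-.017*gx
def w(u,v):
    uu,vv=192+(u+.5)/14-.5,168+(v+.5)/14-.5
    O,d=ray(c,uu,vv); p=O+d*((ctr-O)@gx/(d@gx))-ctr; return np.array([p@gy,p@gz])*1e3
P=w(253,234)
for k,(u,v) in dict(bob=(263,287),red=(201,375),blue=(268,383)).items():
    q=w(u,v)-P; print(k,P,q,np.hypot(*q),np.arctan2(q[0],-q[1]))
im=c['color'].astype(float)
a,b=w(20,440),w(430,500); print('foot edge (rough)',np.arctan2(*(b-a)[::-1]))
# dial centre bright-disc centroid
print(o['tcp_pos'],'from level start', (np.array(o['tcp_pos'])-[.4839,.1587,.1806])@gy)
# blue-weighted columns
print(im[192:198,205:215].astype(int).tolist())
E
```

```text
bob [-6.539  2.835] [ -1.031 -13.379] 13.418424629318041 -0.07689342095221915
red [-6.539  2.835] [ 14.872 -35.277] 38.28343117164554 0.39897040638628173
blue [-6.539  2.835] [  0.023 -37.836] 37.83553459096064 0.0006046514033542966
foot edge (rough) -2.9381921787870255
[0.505 0.138 0.176] from level start -0.02964396393845527
[[[138, 136, 122], [156, 145, 130], [162, 157, 144], [143, 142, 127], [158, 155, 141], [106, 104, 94], [76, 76, 67], [143, 140, 127], [164, 161, 147], [162, 159, 144]], [[141, 129, 116], [152, 111, 100], [160, 143, 130], [151, 147, 135], [161, 157, 143], [113, 112, 103], [80, 78, 73], [139, 136, 122], [160, 157, 143], [162, 160, 145]], [[142, 103, 92], [136, 61, 52], [152, 129, 116], [163, 157, 142], [165, 162, 146], [99, 103, 106], [63, 65, 72], [150, 147, 132], [163, 160, 145], [161, 158, 144]], [[130, 95, 87], [127, 78, 72], [149, 140, 128], [162, 160, 145], [165, 162, 146], [109, 117, 125], [61, 73, 98], [150, 149, 136], [164, 161, 146], [152, 149, 135]], [[125, 115, 115], [131, 117, 115], [145, 140, 133], [162, 158, 148], [168, 164, 154], [139, 140, 144], [117, 118, 134], [158, 154, 151], [171, 166, 158], [152, 147, 140]], [[118, 112, 111], [126, 120, 119], [132, 125, 125], [145, 138, 136], [151, 144, 143], [147, 142, 141], [147, 141, 143], [153, 147, 147], [155, 150, 149], [149, 144, 142]]]
```

>>> send_rows(
  plan=[
    [[0, 0.3, -1, 0], [0, 0.3, -1, 0], [0, 0.3, -1, 0], [0, 0.3, -1, 0], [0, 0.3, -1, 0], [0, 0.3, -1, 0], [0, 0.3, -1, 0], [0, 0.3, -1, 0]],
  ],
)

```text
clock: 17.25
tcp_pos: [0.5059, 0.1375, 0.1758]
tool_rot: [[0.7, -0.0, -0.715], [0.715, -0.0, 0.7], [-0.0, -1.0, 0.0]]
wrist_force: [-0.9, -2.0, 1.9]
opening: 0.211
```

```bash
python3 ck.py 10; python3 - <<'E'
from h import *
save(cam('side'),'d10.png',(250,150,310,210),10)
E
```

```text
[0.506 0.138 0.176] [-0.891 -2.024  1.921] [-0.142  0.407  0.048] 17.25
```

View pics/z10.png

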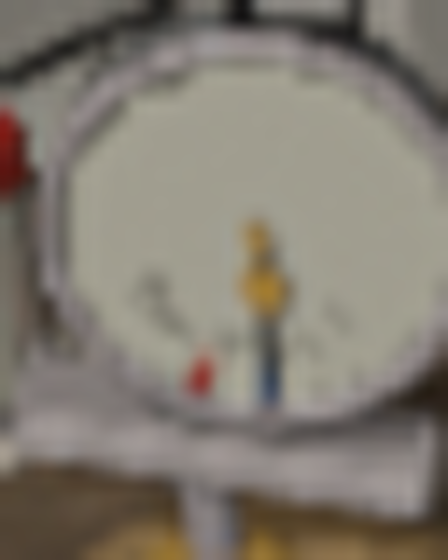

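View pics/d10.png

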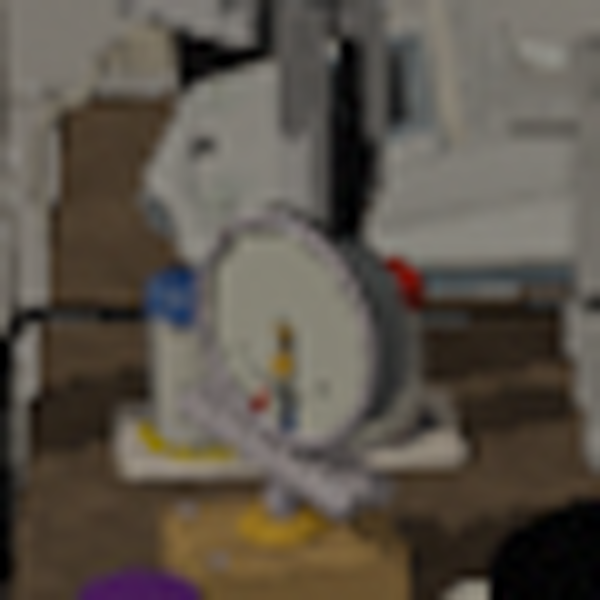

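In both views the pointer lies over the blue tab: at (268,385) in the scene zoom and (287,415) in the side crop. The foot is still centred on the stud to about 3 mm. Handing in.

```bash
python3 -c "
from station import bot
bot.finish_job(); print(bot.get_obs()['clock'],bot.get_obs()['wrist_force'])"
```

```text
the job is handed in; nothing more can be done
the job is handed in; nothing more can be done
```

The job is handed in, with the gauge held on the stud and its pointer over the blue tab; no verdict came back. The blue-lidded jar stands on the yellow spot, so blue was the tab to use.

- **Setting down:** I gripped the gauge across its handle and set it level on the stud. The wrist reading rose by about 4.5 N, which means the stud was pushed down roughly 6 mm.
- **Rocking:** I moved the handle about 30 mm sideways, so the gauge tilted roughly 0.20 to 0.22 rad.
- **Pointer on tab:** From a closer look at the dial, the blue tab is at about -0.22 rad. Just before the last small nudge (about 1 mm of handle travel), the image put the tab within about 0.01 to 0.03 rad of plumb; the limit is 0.06. In the pictures taken after the nudge, the scene and side views both show the pointer over the blue tab.
- **Foot on stud:** the foot's centre was about 3 mm from the stud, and contact was about 5 N by the wrist reading.
- **Disagreement:** the tilt estimates differed slightly: 0.195 rad from the red tab, 0.203 from the foot's edge and 0.218 from the handle's travel. All fit the limit.
- **Not checked:** I did not measure the jars, beaker or tape roll again at the end. The jars look unmoved in the last pictures.

The clock read about 17 s of the 45 s allowed.

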